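# Click an equipment box's lid shut all round

## Robot

A 6-joint arm with a two-finger parallel gripper is mounted at the origin on the work surface. World frame = base frame: x ahead of the robot, y to its left, z up, the work surface at z = 0. Lengths are in mm, angles in rad, forces in N, time in s.
With the tool pointing down it reaches from about 300 to 775 mm from the base axis. Payload 14.6 kg.
Tool frame: the origin (TCP) lies on the centre line of the jaws, within the pads' length; the fingertips stand 17 mm ahead of it and the grasp point (between the pads) lies 2 mm behind it; z points along the fingers, y is the direction in which the jaws open and shut (so a half turn about z gives the same grasp; the last joint's range is limited). The gripper opens to 94 mm and grips with 3 to 60 N. Pads are 16 mm wide; open, the fingers measure 119 mm over their backs; the gripper's body (75 mm by 177 mm) begins 78 mm behind the grasp point.
Start: joints at [-1.368, 0.3, 1.521, -0, 1.321, -0.067], TCP at [146.59, -530.095, 222.446] pointing down, gripper open.
Joint ranges: [-3.03, 3.03], [-0.79, 2.21], [0.23, 2.52], [-1.04, 4.18], [0, 3.07], [-2.55, 2.55]. Speed limits (rad/s): [2.22, 2.22, 2.57, 3.14, 3.14, 3.14].

## Interface

Orientations are given as a unit quaternion [w, x, y, z].
In Python, from plant import manip gives the robot as it stands. The module is installed in compiled form; this text tells all that it offers.
- The arm moves only by the shell command python3 -m jog 'ROWS' [OPENING] [FORCE]. ROWS is JSON, a list of rows, each a list of 2 entries, a list of its own where there are three numbers: the shift along the tool's x, y, z in m, then the turn about the tool's z in units of 8 degrees (1.0 is 8 degrees). In form: [[[tx, ty, tz], turn], ...]. A call has 1 to 12 rows; each row shifts and turns the commanded pose from where the row before left it, along the tool's axes as they then stand; what a row does not reach is not made up. A row lasts 1/8 s, in which the tool goes at most 62.5 mm and 10.7 degrees, less where a joint would pass 70% of its speed; a pose out of reach is approached as far as the arm can. A call is refused whole if a number of a shift passes 0.0625 or a number of a turn 1, either way. A call with a gripper value outside its range is refused whole. OPENING is the finger opening in m, from 0 to 0.094, set as the call begins (- or left out, the last holds). The fingers move at their own pace and stop on an object; FORCE is the grip in N (left out, the last holds). Time passes only in rows, so rows that do not move let the fingers close. It gives the time, the measured TCP pose, the force and the opening at its end, in the units of the state.
- manip.get_state(): the state, without advancing time (a new reading comes with each control period).
- manip.get_image(name): name is "scene" or "top" or "wrist"; returns a dict with "image" (420x560x3 uint8, red, green, blue), "z_map" (420x560 float32, mm along the optical axis (not along the pixel's ray), 0 where there is no reading), "camera_matrix" (3x3 intrinsics, pixels), "T" (4x4, takes a point from camera to world coordinates); the wrist camera has in their place "hand_eye" (4x4, takes a point from camera to tool coordinates, whose origin is the TCP and whose axes are the flange's). Camera axes: x right, y up, looking along -z (the intrinsics and any distortion apply to the point x, -y, -z); pixel columns grow to the right and rows downward; lengths in mm; the calibration is good to about 2 mm. A picture is of the moment at which its call begins: read the wrist's pose just before it.
- manip.job_done(): hands the job in, once; it reports no verdict.
The state is a dict: "time_s": time; "joint_positions": joint angles; "joint_velocities": joint speeds; "effort": joint torques, N m; "ee_pos": TCP position; "orientation": TCP orientation; "wrist_force": force on the tool from outside, world axes, zero at the start; "torque": the same for the moment, N m; "opening": finger opening in mm.
Only numpy, scipy, OpenCV 4.12 (cv2) and the standard library are available. Lean on these libraries where they do the work, as an engineer would, in place of code of your own. Each camera call takes 0.05 s, during which the arm holds its last target. There are 200 camera calls.

## Task

The lid of the larger grey equipment box has been laid on but not clipped: go round its rim and press down each of the four raised sections until it clicks shut and lies flush. Use the fingertips only; do not lift or tip the box, leave it standing where it is, and leave the smaller box and everything else on the bench undisturbed.

Things in the scene. Friction and masses are not known exactly. Their poses are not given: they have to be found in the camera images.
- enclosure: the larger grey plastic box, loose, 0.6 to 1.2 kg: 140 mm along its x, 180 along its y, 70 tall. Origin: centre of its underside, z up; at yaw 0 x points away from the robot, y to its left; yaw within 0.5 rad. Lid: fixed middle panel 88 x 128 mm with a hinged rim section on each of the four sides, between four fixed corner posts 24 mm square; panel and post tops at 70 mm.
- lid_center (a point): centre of the lid panel's top, 70 mm above the underside. Each rim section is hinged along the panel's top edge and reaches 29 mm out. Pressed 20 mm out from its hinge it resists with about 7 to 9 N at first, less on the way down; from about 2.5 mm short of flush it snaps down by itself and stays. Let go earlier, it springs up. Flush is a hard stop.
- rim_near (a joint): rim section on the box's -x (the robot's side at yaw 0) side, 126 mm long along y: 0 = unclipped, sloping up from the panel by 0.40 rad, outer edge 11 mm proud; 0.40 rad = clicked shut, level and flush with panel and posts.
- rim_near_press (a point): point on the top face of that section, mid-length, 20 mm out from its hinge line; it moves with the section. Shut, it lies at x = -64, y = 0 mm, z = 70 mm in the box's frame; sprung up it is 7.8 mm higher and 1.6 mm nearer the middle.
- rim_far (a joint): rim section on the box's +x side, 126 mm long along y: 0 = unclipped, sloping up from the panel by 0.40 rad, outer edge 11 mm proud; 0.40 rad = clicked shut, level and flush with panel and posts.
- rim_far_press (a point): point on the top face of that section, mid-length, 20 mm out from its hinge line; it moves with the section. Shut, it lies at x = +64, y = 0 mm, z = 70 mm in the box's frame; sprung up it is 7.8 mm higher and 1.6 mm nearer the middle.
- rim_left (a joint): rim section on the box's +y side, 86 mm long along x: 0 = unclipped, sloping up from the panel by 0.40 rad, outer edge 11 mm proud; 0.40 rad = clicked shut, level and flush with panel and posts.
- rim_left_press (a point): point on the top face of that section, mid-length, 20 mm out from its hinge line; it moves with the section. Shut, it lies at x = 0, y = +84 mm, z = 70 mm in the box's frame; sprung up it is 7.8 mm higher and 1.6 mm nearer the middle.
- rim_right (a joint): rim section on the box's -y side, 86 mm long along x: 0 = unclipped, sloping up from the panel by 0.40 rad, outer edge 11 mm proud; 0.40 rad = clicked shut, level and flush with panel and posts.
- rim_right_press (a point): point on the top face of that section, mid-length, 20 mm out from its hinge line; it moves with the section. Shut, it lies at x = 0, y = -84 mm, z = 70 mm in the box's frame; sprung up it is 7.8 mm higher and 1.6 mm nearer the middle.
- small_box: a smaller box of the same make, 90 x 110 x 50 mm, its lid already fully shut; not part of the job. Origin: centre of its underside.
- fitting: brass pipe fitting standing upright, 30 mm across, 45 mm tall, in the gap between the two boxes; a bystander. Origin: centre of its underside.
- screwdriver: black-handled screwdriver lying on the table on the robot's side of the boxes; a bystander.
- jar: capped jar, 60 mm across, 75 mm tall, beyond the boxes; a bystander. Origin: centre of its underside.
- flange: round steel blank flange, 104 mm across, 16 mm thick, lying to the left; a bystander.
Things that resemble listed ones, but are neither listed nor needed, are in the scene too. What is shaped like the enclosure but orange is not meant.

How it is judged (in metres and radians):
At the end, for the whole second after the job is handed in: All four rim sections are clicked shut (each above 0.36 of 0.40 rad), and the box stands at rest flat on the table, within 40 mm of where it began (value of joint each of rim_near, rim_far, rim_left, rim_right above 0.36 rad and angle between enclosure's own z axis and vertical below 0.05 rad and height (world z) of enclosure below 0.006 m and distance of enclosure from where it was at the start of the episode below 0.04 m and linear speed of enclosure below 0.01 m/s); the robot touches nothing.
It fails at once if the box is lifted (more than 15 mm) or tipped (more than 0.25 rad) (height (world z) of enclosure above 0.015 m or angle between enclosure's own z axis and vertical above 0.25 rad).
It fails at once if the smaller box or another bystander is moved by more than 30 mm, or the fitting or jar is knocked over (distance of any of small_box, fitting, screwdriver, jar, flange from where it was at the start of the episode above 0.03 m or angle between any of fitting, jar's own z axis and vertical above 0.5 rad).
It also fails if it takes over 43 s, if anything falls off the work surface, if the arm or the gripper's body presses on something with over 40 N, if the wrist force passes 120 N, or if a joint passes its speed limit or range.

## Working session

There is one attempt and no reset: what is moved stays moved. The work goes in short steps, Python scripts to look and compute and a shell command to move; the robot and the scene stay as the last step left them, time stands still between calls to the robot, and variables do not carry over. Pictures are saved under pics/ and viewed, about 8 in all and at most 12, crops included, and the job is handed in when it is done.

```bash
mkdir -p pics
cat > h.py <<'E'
import numpy as np, cv2
from plant import manip
def world(d,T=None):
    T=d.get("T") if T is None else T
    K=np.array(d["camera_matrix"]);z=d["z_map"];v,u=np.mgrid[:z.shape[0],:z.shape[1]]
    P=np.stack([(u-K[0,2])/K[0,0]*z,-(v-K[1,2])/K[1,1]*z,-z],-1)
    W=P@np.array(T)[:3,:3].T+np.array(T)[:3,3]; W[z==0]=np.nan
    return W
E
python3 - <<'E'
from h import *
s=manip.get_state();print(s)
for n in("top","scene"):
    d=manip.get_image(n);print(n,d.keys(),d["camera_matrix"],d["T"])
    cv2.imwrite(f"pics/{n}1.png",d["image"][:,:,::-1]); np.savez(f"{n}1.npz",W=world(d),im=d["image"])
E
```

```text
{'time_s': 0.0, 'joint_positions': array([-1.36756902e+00,  3.00482810e-01,  1.52160030e+00, -6.98686735e-06,
        1.32069482e+00, -6.66002897e-02]), 'joint_velocities': array([-0.00058034, -0.00046062, -0.00035044,  0.0008043 ,  0.00046356,
       -0.00070715]), 'effort': array([-1.79866092e-04, -5.31812167e+01, -3.52737522e+01,  7.08525768e-02,
        2.44601921e-02, -1.08668087e-04]), 'ee_pos': array([ 146.55567807, -529.85510531,  221.87176511]), 'orientation': array([-5.91025538e-04,  9.90912639e-01,  1.34505726e-01, -4.38300933e-05]), 'wrist_force': array([ 0.7924731 ,  0.44546597, -0.52174911]), 'torque': array([-0.03716246,  0.00809587, -0.01555878]), 'opening': 94.20366583795794}
top dict_keys(['image', 'z_map', 'camera_matrix', 'T']) [[469.53672324   0.         280.6417312 ]
 [  0.         469.53672324 201.53571586]
 [  0.           0.           1.        ]] [[-1.13885333e-02  9.89364569e-01 -1.45010521e-01  3.22510674e+02]
 [-9.99892373e-01 -1.26090339e-02 -7.50030951e-03  8.55499020e+01]
 [-9.24898306e-03  1.44909497e-01  9.89401685e-01  1.37014260e+03]
 [ 0.00000000e+00  0.00000000e+00  0.00000000e+00  1.00000000e+00]]
scene dict_keys(['image', 'z_map', 'camera_matrix', 'T']) [[427.5076302    0.         284.11840098]
 [  0.         427.5076302  210.55944599]
 [  0.           0.           1.        ]] [[-7.46547594e-02 -8.48817261e-01  5.23388884e-01  1.06381393e+03]
 [ 9.97209221e-01 -6.31980212e-02  3.97464367e-02  1.32537363e+02]
 [-6.60319742e-04  5.24895482e-01  8.51166433e-01  9.30846907e+02]
 [ 0.00000000e+00  0.00000000e+00  0.00000000e+00  1.00000000e+00]]
```

View pics/top1.png

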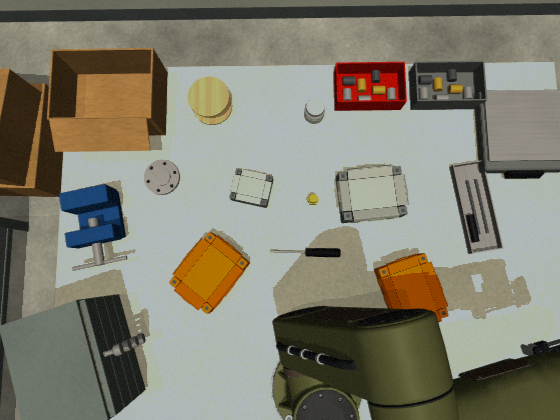

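View pics/scene1.png

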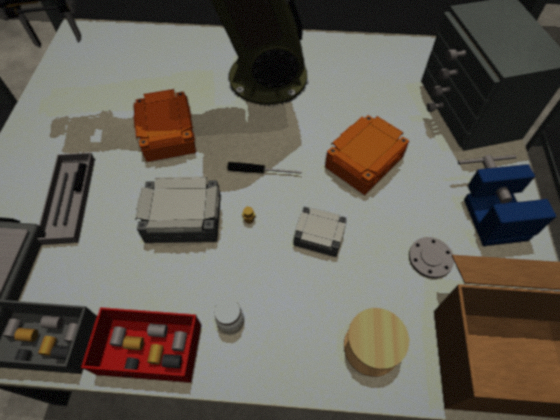

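The larger grey box is at about (372,192) in the top view and (180,208) in the scene view. The small box is at (252,187), with the fitting between them at (312,198). The screwdriver is at (310,252), on the robot's side. Next I fit the box pose from depth.

Run:
```python
from h import *
for n,(u0,u1,v0,v1) in {"top":(325,420,155,232),"scene":(125,232,165,250)}.items():
    z=np.load(n+"1.npz");W=z["W"][v0:v1,u0:u1].reshape(-1,3)
    t=W[(W[:,2]<8)];print(n,"table z",np.nanmedian(t[:,2]))
    P=W[(W[:,2]>60)&(W[:,2]<95)]
    r=cv2.minAreaRect(P[:,:2].astype(np.float32));print(len(P),r)
    print(np.histogram(P[:,2],bins=np.arange(60,96,3)))
    c=np.array(r[0]);a=np.deg2rad(r[2]);
    while a>0.785:a-=np.pi/2
    for _ in range(3):
        R=np.array([[np.cos(a),-np.sin(a)],[np.sin(a),np.cos(a)]]);L=(P[:,:2]-c)@R
        print("yaw",a,"center",c,"ext",np.percentile(L,[.5,99.5],axis=0)); break
    def med(m): return np.round([np.median(P[m,2]),m.sum()],1)
    x,y=L.T
    print("panel",med((abs(x)<35)&(abs(y)<55)))
    for k,m in dict(near=(x<-56)&(abs(y)<50),far=(x>56)&(abs(y)<50),left=(y>76)&(abs(x)<35),right=(y<-76)&(abs(x)<35)).items(): print(k,med(m))
    for sx in(-1,1):
        for sy in(-1,1):
            m=(sx*x>50)&(sy*y>70);print("post",sx,sy,med(m),P[m,:2].mean(0) if m.any() else 0)
```

```text
top table z 0.17534525003793533
3443 ((535.144287109375, -161.07151794433594), (154.63690185546875, 194.6487274169922), 6.698526382446289)
(array([ 15,  94, 523, 985, 726, 538, 355, 162,  42,   3,   0]), array([60, 63, 66, 69, 72, 75, 78, 81, 84, 87, 90, 93]))
yaw 0.11691134040539264 center [ 535.14428711 -161.07151794] ext [[-76.03370922 -93.32396348]
 [ 74.42441505  95.15691797]]
panel [ 70.4 963. ]
near [ 77.6 275. ]
far [ 78.5 240. ]
left [ 77.6 190. ]
right [ 77.7 176. ]
post -1 -1 [69.1 48. ] [ 483.89316992 -245.75568716]
post -1 1 [69.2 51. ] [467.17989434 -87.836065  ]
post 1 -1 [69.2 41. ] [ 602.84537285 -233.66631384]
post 1 1 [70.1 48. ] [585.48896295 -75.10764033]
scene table z 1.1049470260115868
4137 ((535.8722534179688, -160.3846435546875), (153.1918182373047, 193.74551391601562), 8.049293518066406)
(array([  19,   19,  235, 1504,  978,  576,  542,  244,   20,    0,    0]), array([60, 63, 66, 69, 72, 75, 78, 81, 84, 87, 90, 93]))
yaw 0.14048667434969647 center [ 535.87225342 -160.38464355] ext [[-73.60008837 -91.94068625]
 [ 74.46098236  94.78472325]]
panel [  71. 1136.]
near [ 79. 308.]
far [ 78.4 354. ]
left [ 78.5 211. ]
right [ 79. 205.]
post -1 -1 [70.8 46. ] [ 483.99539796 -246.4415755 ]
post -1 1 [70.6 53. ] [466.90818702 -88.90255326]
post 1 -1 [69.8 66. ] [ 605.1933319  -232.20114586]
post 1 1 [70.1 69. ] [586.62711042 -73.76895409]
```

Both cameras agree: centre (535.2, -160.5), yaw 0.107 from the posts, panel at 70 and rims at 78. I'll close the fingers, align to the box and go above the right section.

```bash
python3 -m jog '[[[0,0,0],0.585],[[0,0,0],0.585],[[0.0426,-0.0242,0],0],[[0.0426,-0.0242,0],0],[[0.0426,-0.0242,0],0],[[0.0426,-0.0242,0],0],[[0.0426,-0.0242,0],0],[[0.0426,-0.0242,0],0],[[0.0426,-0.0242,0],0],[[0.0426,-0.0242,0],0],[[0.0426,-0.0242,0],0],[[0.0426,-0.0242,0],0]]' 0 20
cat >> h.py <<'E'
from scipy.spatial.transform import Rotation as Ro
C=np.array([535.2,-160.5]);YAW=0.107
PR=dict(near=(-64,0),far=(64,0),left=(0,84),right=(0,-84))
def togo(k,c=C,yaw=YAW):
    s=manip.get_state();q=s["orientation"];R=Ro.from_quat([q[1],q[2],q[3],q[0]]).as_matrix()
    w=np.r_[c+Ro.from_euler('z',yaw).as_matrix()[:2,:2]@PR[k],87]
    print(k,"t",s["time_s"],"tool shift mm",np.round(R.T@(w-s["ee_pos"]),1),"tool yaw",round(np.arctan2(R[1,0],R[0,0]),4),"z",s["ee_pos"][2],"F",s["wrist_force"],"open",s["opening"])
E
python3 -c "
from h import *
togo('right')"
```

```text
time_s: 1.6
ee_pos: [545.6, -243.0, 222.2]
orientation: [-0.0, 0.999, 0.053, -0.0]
wrist_force: [0.7, -0.7, 0.8]
opening: 0.5
right t 1.6 tool shift mm [ -1.4   0.8 135.2] tool yaw 0.1065 z 222.1584503376168 F [ 0.70469792 -0.74968932  0.84491855] open 0.4524836832614323
```

```bash
python3 -m jog '[[[-0.0014,0.0008,0.03],0],[[0,0,0.04],0],[[0,0,0.03],0],[[0,0,0.015],0],[[0,0,0.006],0],[[0,0,0.005],0],[[0,0,0.004],0],[[0,0,0.003],0],[[0,0,0.001],0],[[0,0,0],0]]'
python3 - <<'E'
from h import *
togo('right')
s=manip.get_state()
d=manip.get_image("wrist");cv2.imwrite("pics/w1.png",d["image"][:,:,::-1])
E
```

```text
time_s: 2.85
ee_pos: [543.2, -245.1, 88.5]
orientation: [-0.0, 0.999, 0.053, -0.0]
wrist_force: [-0.8, -0.3, 0.2]
opening: 0.6
right t 2.85 tool shift mm [ 1.1 -0.9  1.5] tool yaw 0.1065 z 88.51098377670286 F [-0.82351162 -0.27173736  0.19115682] open 0.5994092662697774
```

View pics/w1.png

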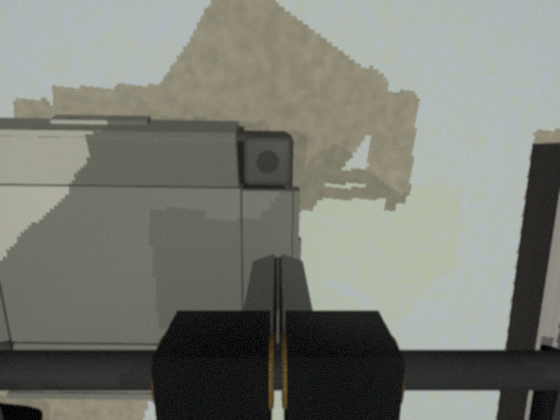

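The wrist view shows the fingers at (280,300) on the right section. It looks level with the post at (267,160). Zero force at 1.5 mm above flush fits a snapped section, so I press slightly further to feel the hard stop.

```bash
python3 -m jog '[[[0,0,0.0015],0],[[0,0,0.001],0],[[0,0,0],0]]'
```

```text
time_s: 3.28
ee_pos: [543.4, -245.2, 87.2]
orientation: [0.0, 0.999, 0.053, 0.0]
wrist_force: [-4.5, 2.0, 11.7]
opening: 0.4
```

Hard stop felt, 11.7 N at the flush height. On to the near section.

```bash
python3 -m jog '[[[0,0,-0.025],0],[[0,0,-0.02],0],[[-0.021,-0.0283,0],0],[[-0.021,-0.0283,0],0],[[-0.021,-0.0283,0],0],[[0,0,0.015],0],[[0,0,0.013],0],[[0,0,0.005],0],[[0,0,0.005],0],[[0,0,0.004],0],[[0,0,0.0015],0],[[0,0,0],0]]'
python3 -c "
from h import *
togo('near')"
```

```text
time_s: 4.78
ee_pos: [471.6, -167.6, 87.4]
orientation: [0.0, 0.999, 0.053, 0.0]
wrist_force: [-0.6, 0.3, -0.3]
opening: 1.0
near t 4.775 tool shift mm [-0.1 -0.2  0.4] tool yaw 0.1063 z 87.42933618038956 F [-0.55619409  0.34086188 -0.28803555] open 0.9620866636597996
```

```bash
python3 -m jog '[[[0,0,0.0015],0],[[0,0,0],0]]'
python3 -m jog '[[[0,0,-0.025],0],[[0,0,-0.02],0],[[0.0213,-0.028,0],0],[[0.0213,-0.028,0],0],[[0.0213,-0.028,0],0],[[0,0,0.015],0],[[0,0,0.013],0],[[0,0,0.005],0],[[0,0,0.005],0],[[0,0,0.004],0],[[0,0,0.003],0],[[0,0,0],0]]'
python3 -c "
from h import *
togo('left')"
```

```text
time_s: 5.03
ee_pos: [471.8, -167.6, 87.1]
orientation: [0.0, 0.999, 0.053, 0.0]
wrist_force: [-6.1, 3.1, 14.9]
opening: 0.6
time_s: 6.52
ee_pos: [526.1, -77.6, 87.0]
orientation: [0.0, 0.999, 0.053, 0.0]
wrist_force: [-7.9, -0.5, 14.3]
opening: 0.5
left t 6.525 tool shift mm [ 0.2 -0.6  0. ] tool yaw 0.1061 z 87.03121247990099 F [-7.86853959 -0.51963678 14.28537703] open 0.49494162106394013
```

Near and left both reach the hard stop. Next is the far section.

```bash
python3 -m jog '[[[0,0,-0.025],0],[[0,0,-0.02],0],[[0.0214,0.028,0],0],[[0.0214,0.028,0],0],[[0.0214,0.028,0],0],[[0,0,0.015],0],[[0,0,0.013],0],[[0,0,0.005],0],[[0,0,0.005],0],[[0,0,0.004],0],[[0,0,0.003],0],[[0,0,0],0]]'
python3 -c "
from h import *
togo('far')"
```

```text
time_s: 8.02
ee_pos: [598.8, -153.5, 87.1]
orientation: [-0.0, 0.999, 0.053, 0.0]
wrist_force: [-6.4, 3.2, 13.5]
opening: 0.4
far t 8.025 tool shift mm [0.  0.2 0.1] tool yaw 0.1067 z 87.13567941485016 F [-6.35747529  3.17378069 13.46975386] open 0.43178491064715824
```

Far is at its stop as well. I'll lift, withdraw to the right (tool +y, towards the start) and check by camera.

```bash
python3 -m jog '[[[0,0,-0.03],0],[[0,0,-0.05],0],[[0,0,-0.05],0],[[-0.02,0.045,0],0],[[-0.03,0.045,0],0],[[-0.03,0.045,0],0],[[-0.03,0.045,0],0],[[-0.03,0.045,0],0],[[-0.03,0.045,0],0],[[-0.03,0.03,0],0],[[-0.03,0.03,0],0],[[0,0,0],0]]'
python3 - <<'E'
from h import *
ims=[]
for n,(u0,u1,v0,v1) in {"top":(325,420,155,232),"scene":(125,232,165,250)}.items():
    d=manip.get_image(n);ims.append(d["image"]);W=world(d)[v0:v1,u0:u1].reshape(-1,3)
    P=W[(W[:,2]>60)&(W[:,2]<95)];r=cv2.minAreaRect(P[:,:2].astype(np.float32));print(n,r)
    L=(P[:,:2]-C)@Ro.from_euler('z',YAW).as_matrix()[:2,:2];x,y=L.T
    f=lambda m:(round(np.median(P[m,2]),1),round(np.percentile(P[m,2],90),1))
    for k,m in dict(panel=(abs(x)<35)&(abs(y)<55),near=(x<-58)&(abs(y)<50),far=(x>58)&(abs(y)<50),left=(y>78)&(abs(x)<35),right=(y<-78)&(abs(x)<35)).items(): print(k,f(m))
    Q=[P[(sx*x>50)&(sy*y>70),:2].mean(0) for sx in(-1,1) for sy in(-1,1)];print("centre",np.mean(Q,0))
a=ims[0][140:280,200:440];b=ims[1][90:300,50:410]
cv2.imwrite("pics/end.png",np.vstack([cv2.resize(a,(510,298)),cv2.resize(b,(510,298))])[:,:,::-1])
print(manip.get_state()["wrist_force"])
E
```

```text
time_s: 9.52
ee_pos: [403.2, -508.0, 215.4]
orientation: [-0.0, 0.999, 0.052, -0.0]
wrist_force: [0.8, -0.4, 0.3]
opening: 0.2
top ((535.2775268554688, -160.15231323242188), (150.0691680908203, 188.6030731201172), 5.873828411102295)
panel (np.float64(70.2), np.float64(73.6))
near (np.float64(69.8), np.float64(73.4))
far (np.float64(70.1), np.float64(73.4))
left (np.float64(69.9), np.float64(73.3))
right (np.float64(70.2), np.float64(73.3))
centre [ 534.7551436  -160.39579262]
scene ((534.7086181640625, -160.9801025390625), (150.1195831298828, 189.15895080566406), 5.050995349884033)
panel (np.float64(71.0), np.float64(73.0))
near (np.float64(70.9), np.float64(72.9))
far (np.float64(70.3), np.float64(72.7))
left (np.float64(70.7), np.float64(72.7))
right (np.float64(71.0), np.float64(73.1))
centre [ 536.02455749 -160.15773602]
[0.56618936 0.31252583 0.34569003]
```

View pics/end.png

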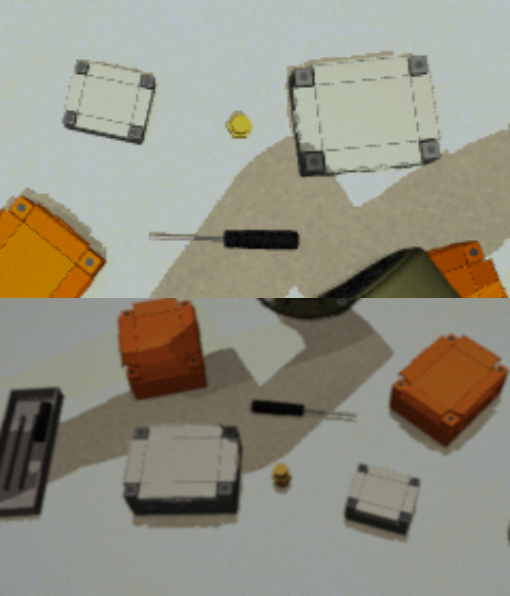

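The larger box (upper crop about (368,112), lower about (184,468)) shows all four sections flush. The small box, fitting and screwdriver are standing or lying where they were, and the robot is clear. Handing in.

```bash
python3 -c "
from plant import manip
print(manip.job_done())"
```

```text
the job is handed in; nothing more can be done
None
```

All four rim sections of the larger grey box are pressed shut, and the job is handed in. I used the closed fingertips in the order right, near, left, far, and pressed each section on to its hard stop. The stop came at the flush height every time, with 12–15 N of upward force.

- **Rim sections:** after I withdrew, both cameras put every section at 70–71 mm, level with the panel. Before pressing they read about 78 mm.
- **Box position:** the centre agrees to about 1 mm with where it started, and the box sits flat.
- **Bystanders:** the small box, fitting and screwdriver look unmoved in the last pictures. The jar and flange were outside those crops, so I did not check them again; the arm did not go near them.
- **Robot:** the arm was clear of everything, wrist force was about 0, and the clock read about 9.6 s.

No check failed or disagreed.

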